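Find the hanging foot of the rocking gas ring and pack it up

TASK

The gas ring rocks because one of its four feet hangs a few millimetres clear of the table. Pick up the tapered packing blade by its orange grip and, keeping it flat on the table, slide its thin nose slowly and gently against the feet to feel which one lets it in; where it jams, back off, and never force the blade or press it hard (more than about 15 N). Under the hanging foot push it in just until it is firmly nipped between foot and table, let go and leave it wedged there; do not disturb the sauce bottles or the can.

Things in the scene. Friction and masses are not known exactly. Their poses are not given: they have to be found in the camera images.
- packer: tapered packing blade, loose, about 75 g: aluminium strip 30 mm wide, 110 long, flat underside, with an upright orange grip (45 mm along the strip, 12 across, up to 43 mm above the underside) on its tail; hold it by the grip. Origin: underside, below the grip's middle; x along the strip to the thin nose (nose at +85 mm, tail at -25), z up. Starts flat on the table, nose roughly away from the robot
- blade: the aluminium strip of the packing blade (fixed to the grip, same origin and axes as the packer): 3 mm thick at the nose (x = +85 mm), rising evenly to 8 mm at x = +5 mm, 8 mm from there to the tail. Under the hanging foot a settled push of 6 to 10 N along the strip nips it well, after some 5 to 15 mm of tightening; the grip must not reach the foot
- stove: heavy cast-iron gas ring, immovable. Four round rubber feet, 34 mm across, at x, y = +-100 mm. Legs rise inwards from them to a 190 mm ring at 90 mm height; a lidded pan 202 mm wide (244 over its handles, in x) reaches from 104 to 200 mm; gas tap to x = -125. Origin: on the table below its middle, z up, x away from the robot within 0.3 rad
- foot_near_right (a point): point on the table below the middle of the foot at stove x, y = -100, -100 mm. Three of the four feet rest on the table and stop the nose like a wall; one hangs 4.5 to 6 mm clear: the nose slips in freely there and the blade then tightens gradually as the rubber gives. Which foot and what gap differ from start to start; the poses do not tell it
- foot_far_right (a point): the same for the foot at stove x = +100, y = -100 mm
- foot_far_left (a point): the same for the foot at stove x = +100, y = +100 mm
- foot_near_left (a point): the same for the foot at stove x = -100, y = +100 mm
- tomato_sauce: red squeeze bottle, 62 mm in diameter, 190 mm high, loose; to be left alone. Origin: centre of its underside
- mustard: yellow squeeze bottle with a red cap, 62 mm in diameter, 190 mm high, loose; to be left alone. Origin: centre of its underside
- drink_can: green drink can, 66 mm in diameter, 115 mm high, loose; to be left alone. Origin: centre of its underside
- nose (a point): middle of the blade's nose edge, on its underside, 85 mm ahead of the packer's origin
Things that resemble listed ones, but are neither listed nor needed, are in the scene too. Of the things like the packer, leave any that is green or red; of the rest the larger one is meant.

How it is judged (in metres and radians):
On the way, in this order (a step that is already met when the one before it is completed fails the run):
1. the packing blade is picked up, 20 mm or more off the table (height (world z) of packer above 0.02 m and contact force between the fingers and packer above 1 N), for 0.2 s.
2. held by the grip and flat, the blade is slid in under the hanging foot, the middle of the foot 13 mm or more behind the nose and within 10 mm of the blade's middle line (contact force between the fingers and packer above 1 N and ((x of foot_near_right in the frame of packer between 0.035 and 0.072 m and y of foot_near_right in the frame of packer between -0.01 and 0.01 m) or (x of foot_far_right in the frame of packer between 0.035 and 0.072 m and y of foot_far_right in the frame of packer between -0.01 and 0.01 m) or (x of foot_far_left in the frame of packer between 0.035 and 0.072 m and y of foot_far_left in the frame of packer between -0.01 and 0.01 m) or (x of foot_near_left in the frame of packer between 0.035 and 0.072 m and y of foot_near_left in the frame of packer between -0.01 and 0.01 m)) and height (world z) of packer below 0.004 m and angle between packer's own z axis and vertical below 0.07 rad), for 0.2 s.
At the end, for the whole second after the job is handed in: the blade lies flat on the table under the hanging foot, the middle of that foot 13 to 50 mm behind the nose and within 10 mm of the blade's middle line, let go, at rest and still nipped (over 5 N of contact force on the strip; lying loose it feels under 1.5 N) (((x of foot_near_right in the frame of packer between 0.035 and 0.072 m and y of foot_near_right in the frame of packer between -0.01 and 0.01 m) or (x of foot_far_right in the frame of packer between 0.035 and 0.072 m and y of foot_far_right in the frame of packer between -0.01 and 0.01 m) or (x of foot_far_left in the frame of packer between 0.035 and 0.072 m and y of foot_far_left in the frame of packer between -0.01 and 0.01 m) or (x of foot_near_left in the frame of packer between 0.035 and 0.072 m and y of foot_near_left in the frame of packer between -0.01 and 0.01 m)) and height (world z) of packer below 0.004 m and angle between packer's own z axis and vertical below 0.07 rad and contact force between blade and anything else above 5 N and linear speed of packer below 0.01 m/s and contact force between the fingers and packer below 0.05 N); the robot touches nothing.
It fails at once if the contact forces on the aluminium strip of the blade (feet, table and anything else) add up to more than 45 N (a push of 15 N that wedges it makes about 40) (contact force between blade and anything else above 45 N).
It fails at once if the tomato sauce is moved more than 25 mm (distance of tomato_sauce from where it was at the start of the episode above 0.025 m).
It fails at once if the mustard is moved more than 25 mm (distance of mustard from where it was at the start of the episode above 0.025 m).
It fails at once if the drink can is moved more than 25 mm (distance of drink_can from where it was at the start of the episode above 0.025 m).
It also fails if it takes over 72 s, if anything falls off the work surface, if the arm or the gripper's body presses on something with over 40 N, if the wrist force passes 120 N, or if a joint passes its speed limit or range.

ROBOT

A 6-joint arm with a two-finger parallel gripper is mounted at the origin on the work surface. World frame = base frame: x ahead of the robot, y to its left, z up, the work surface at z = 0. Lengths are in m, angles in degrees, forces in N, time in s.
With the tool pointing down it reaches from about 0.25 to 0.725 m from the base axis. Payload 9.7 kg.
Tool frame: the origin (TCP) lies midway between the tips of the shut fingers; the grasp point (between the pads) lies 19 mm behind it; z points along the fingers, y is the line along which they close (so a half turn about z gives the same grasp; the last joint's range is limited). The gripper opens to 85 mm and grips with 20 to 120 N. Pads are 22 mm wide; open, the fingers measure 114 mm over their backs; the gripper's body (76 mm by 85 mm) begins 54 mm behind the grasp point. The pads swing forward as they close: fully open they stand 13 mm farther back than shut.
Start: joints at [-68.354, 4.979, 10.078, 95.1, 0, 90], TCP at [0.203, -0.511, 0.231] pointing down, gripper open.
Joint ranges: [-179.16, 179.16], [-48.56, 103.87], [-65.8, 70.77], [-126.05, 130.52], [-82.76, 87.17], [-180, 180]. Speed limits (degrees/s): [127.2, 127.2, 147.25, 180, 180, 180].

INTERFACE

Orientations are given as [roll, pitch, yaw] about the fixed x, y, z axes, in that order (R = Rz(yaw) Ry(pitch) Rx(roll)).
In Python, from workcell import bot gives the robot as it stands. The module is installed in compiled form; this text tells all that it offers.
- The arm moves only by the tool send_rows, never from a script. Its argument "moves" is one flat list of numbers, 7 for each row, row after row: the shift along the world's x, y, z normalised to -1 to 1, where 1 is 0.025 m, then the turn, a rotation vector about the world's x, y, z normalised to -1 to 1, where 1 is 0.15 rad, then the closure, from -1 (fully open) to 1 (shut), so that 0 is half open. A call has 1 to 8 rows; each row shifts and turns the commanded pose from where the row before left it; what a row does not reach is not made up. A row lasts 1/8 s, in which the tool goes at most 62.5 mm and 10.7 degrees, less where a joint would pass 70% of its speed; a pose out of reach is approached as far as the arm can. A call with a number of a shift or a turn outside -1 to 1 is refused whole. A call with a gripper value outside its range is refused whole. The fingers move at their own pace and stop on an object; "squeeze" is the grip in N (left out, the last holds). Time passes only in rows, so rows that do not move let the fingers close. It gives the time, the measured TCP pose, the force, the opening and the grip force at its end, in the units of the state.
- bot.get_obs(): the state, without advancing time (a new reading comes with each control period).
- bot.camera(name): name is "scene" or "side" or "wrist"; returns a dict with "color" (420x560x3 uint8, red, green, blue), "camera_matrix" (3x3 intrinsics, pixels), "R" (3x3) and "t" (3): a world point X has camera coordinates R X + t. Camera axes: x right, y down, z forward; pixel columns grow to the right and rows downward; lengths in m; the calibration is good to about 2 mm. A picture is of the moment at which its call begins. There is no depth.
- bot.job_done(): hands the job in; it is judged then, once.
Trained networks look in the newest picture that a camera, given by its name, has taken for a name from the list of things; names that differ only in an ending like _2 or _b are one class to them, and where a whole thing is asked for, a point or a joint stands for the part that bears it (a point fixed in the world has none). Each returns a list of dicts, best first, with "p" (0 to 1); they miss things now and then, are a little off and sometimes report something else, mostly with a low value. They report only what shows in the picture. A call takes as long as a camera call. They do not tell look-alikes from the thing itself.
- bot.boxes_of(camera, query): "extent" ([left, top, right, bottom] in pixels, round what is visible of it).
- bot.trace(camera, query): "region" (420x560 bool, what is visible of it) and "extent" ([left, top, right, bottom] in pixels, round what is visible of it).
- bot.landmark_of(camera, query): "pixel" ([column, row] in pixels: a listed point, or the origin of a listed thing).
The state is a dict: "time": time; "q": joint angles; "qd": joint speeds; "joint_efforts": joint torques, N m; "ee_pos": TCP position; "tcp_rot": TCP orientation; "wrist_force": force on the tool from outside, world axes, zero at the start; "torque": the same for the moment, N m; "opening": finger opening in m; "grasp_force": force on a finger pad.
Only numpy, scipy, OpenCV 4.12 (cv2) and the standard library are available. Lean on these libraries where they do the work, as an engineer would, in place of code of your own. Each camera call takes 0.05 s, during which the arm holds its last target. There are 200 camera calls.

## Working session

There is one attempt and no reset: what is moved stays moved. The work goes in short steps, Python scripts to look and compute and a tool call to move; the robot and the scene stay as the last step left them, time stands still between calls to the robot, and variables do not carry over. Pictures are saved under pics/ and viewed, at most 10 in all, crops included, and the job is handed in when it is done.

Besides the shell and the picture viewer there is one more tool, called after ">>>" as name(argument=value, ...), one argument or row to a line, values as JSON. send_rows: Moves the arm, as the interface text tells. Its arguments: {"type":"object","properties":{"moves":{"type":"array"},"squeeze":{"type":"number"}},"required":["moves"]}

```bash
mkdir -p pics; cat > h.py <<'E'
import numpy as np, cv2
from workcell import bot
def ray(c,px,z=0.0):
    K,R,t=map(np.array,(c["camera_matrix"],c["R"],c["t"]))
    d=R.T@np.linalg.inv(K)@np.array([px[0],px[1],1.]); o=-R.T@t
    return o+d*(z-o[2])/d[2]
def proj(c,X):
    K,R,t=map(np.array,(c["camera_matrix"],c["R"],c["t"]))
    p=K@(R@np.array(X)+t); return p[:2]/p[2]
def save(c,n): cv2.imwrite("pics/"+n,c["color"][:,:,::-1])
E
python3 - <<'E'
from h import *
ims=[]
for n in ["scene","side"]:
    c=bot.camera(n); save(c,n+"0.png"); ims.append(c)
    print(n,-np.array(c["R"]).T@np.array(c["t"]))
    for q in ["packer","nose","stove","foot_near_right","foot_far_right","foot_far_left","foot_near_left","tomato_sauce","mustard","drink_can"]:
        for r in bot.landmark_of(n,q)[:4]:
            print(q,round(r["p"],2),np.round(r["pixel"]),np.round(ray(c,r["pixel"])[:2],3))
E
```

```text
scene [ 1.04969501 -0.65784349  1.19701448]
packer 0.85 [123. 322.] [ 0.43  -0.556]
packer 0.79 [185. 228.] [ 0.335 -0.262]
packer 0.66 [126. 262.] [ 0.296 -0.443]
packer 0.57 [179. 267.] [ 0.416 -0.357]
nose 0.9 [161. 303.] [ 0.46  -0.458]
nose 0.66 [189. 297.] [ 0.503 -0.398]
nose 0.6 [169. 236.] [ 0.32  -0.309]
nose 0.57 [116. 248.] [ 0.242 -0.435]
stove 0.63 [306. 208.] [0.544 0.021]
foot_near_right 0.84 [258. 210.] [ 0.446 -0.078]
foot_far_right 0.96 [306. 250.] [ 0.638 -0.089]
foot_far_left 0.95 [357. 212.] [0.665 0.108]
foot_far_left 0.39 [176. 269.] [ 0.414 -0.366]
tomato_sauce 0.59 [339. 112.] [0.375 0.396]
mustard 0.86 [231. 343.] [ 0.669 -0.412]
drink_can 0.87 [418. 152.] [0.671 0.423]
drink_can 0.46 [232. 342.] [ 0.67 -0.41]
side [-0.05923897 -0.98791095  0.8606668 ]
packer 0.75 [318. 286.] [ 0.434 -0.354]
packer 0.68 [296. 331.] [ 0.306 -0.451]
packer 0.66 [360. 339.] [ 0.425 -0.547]
packer 0.51 [270. 275.] [ 0.34  -0.256]
nose 0.95 [353. 314.] [ 0.459 -0.477]
nose 0.85 [272. 337.] [ 0.247 -0.436]
nose 0.7 [280. 291.] [ 0.336 -0.321]
nose 0.59 [345. 285.] [ 0.499 -0.39 ]
stove 0.7 [347. 286.] [ 0.502 -0.395]
stove 0.35 [404. 267.] [ 0.687 -0.416]
foot_far_right 0.78 [325. 213.] [ 0.634 -0.101]
tomato_sauce 0.97 [195. 163.] [0.376 0.405]
mustard 0.69 [400. 265.] [ 0.683 -0.405]
```

View pics/scene0.png

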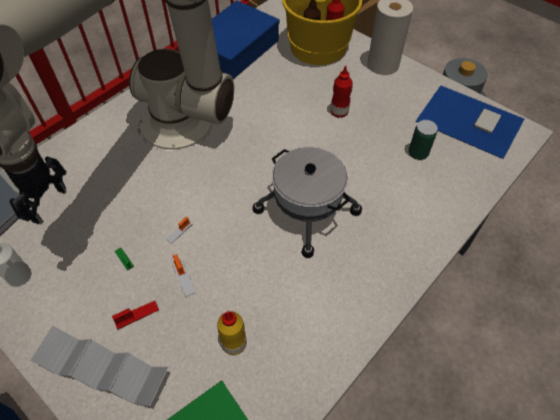

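View pics/side0.png

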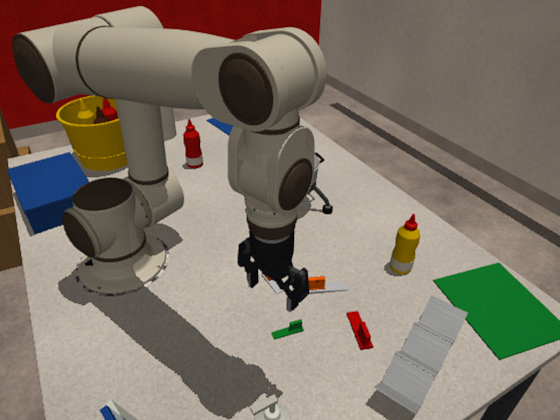

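Scene picture: the packer look-alikes are green (124,258), red (135,315), a small orange one (180,230) and a larger orange one (183,275). By the description it's the larger orange one. The stove is at (308,200), mustard at (231,330), tomato at (342,95) and the can at (423,140). The side picture agrees, with the arm hiding part of it. Next is a close crop to check the choice.

```bash
python3 - <<'E'
from h import *
c=bot.camera("scene"); im=c["color"][205:335,90:250,::-1]
cv2.imwrite("pics/crop1.png",cv2.resize(im,None,fx=4.5,fy=4.5,interpolation=cv2.INTER_CUBIC))
o=bot.get_obs(); print({k:np.round(v,3) for k,v in o.items()})
E
```

```text
{'time': np.float64(1.15), 'q': array([-6.8353e+01,  4.9800e+00,  1.0078e+01,  9.5100e+01,  1.0000e-03,
        9.0000e+01]), 'qd': array([-0.047,  0.016,  0.057, -0.066,  0.07 ,  0.012]), 'joint_efforts': array([-0.0000e+00, -5.2012e+01,  4.6486e+01,  2.0000e-03,  0.0000e+00,
        0.0000e+00]), 'ee_pos': array([ 0.203, -0.511,  0.231]), 'tcp_rot': array([-1.79998e+02, -1.00000e-03,  2.16470e+01]), 'wrist_force': array([-0.365,  0.467, -0.035]), 'torque': array([ 0.053,  0.05 , -0.031]), 'grasp_force': np.float64(0.0), 'opening': np.float64(0.086)}
```

View pics/crop1.png

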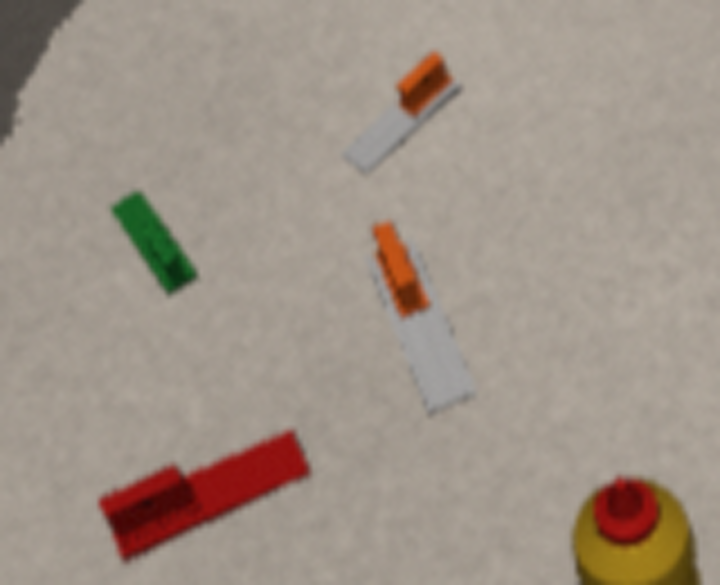

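The crop confirms it: the larger orange packer has its grip at scene px about (178,265) and its nose at about (191,294). The small orange one, the green and the red are left out. Now moving above it.

>>> send_rows(
  moves=[1,0.75,0,0,0,-0.7,-1,1,0.75,0,0,0,-0.7,-1,1,0.75,0,0,0,-0.7,-1,1,0.75,0,0,0,-0.7,-1,1,0.75,0,0,0,-0.7,-1,1,0.75,0,0,0,-0.7,-1,1,0.75,0,0,0,-0.7,-1,1,0.75,0,0,0,-0.7,-1],
  squeeze=40,
)

```text
time: 2.15
ee_pos: [0.4037, -0.3605, 0.2313]
tcp_rot: [180.0, -0.0, -26.7]
wrist_force: [0.7, -0.9, -0.4]
opening: 0.0854
grasp_force: 0.0
```

>>> send_rows(
  moves=[0,0,0,0,0,0,-1,0,0,0,0,0,0,-1],
)

```text
time: 2.4
ee_pos: [0.4027, -0.3614, 0.2313]
tcp_rot: [180.0, 0.0, -26.4]
wrist_force: [-0.9, -0.6, 0.1]
opening: 0.0854
grasp_force: 0.0
```

```bash
python3 - <<'E'
from h import *
c=bot.camera("wrist"); save(c,"w1.png"); print(-np.array(c["R"]).T@np.array(c["t"]))
hsv=cv2.cvtColor(c["color"],cv2.COLOR_RGB2HSV)
m=cv2.inRange(hsv,(5,150,80),(18,255,255))
n,l,s,ce=cv2.connectedComponentsWithStats(m)
for i in range(1,n):
    if s[i,4]>100: print(s[i],ce[i],ray(c,ce[i],.03))
for q in ["packer","nose"]:
    for r in bot.landmark_of("wrist",q)[:3]: print(q,round(r["p"],2),np.round(r["pixel"]),np.round(ray(c,r["pixel"])[:2],4))
o=bot.get_obs(); print(o["time"],o["ee_pos"],o["tcp_rot"])
E
```

```text
[ 0.46684358 -0.39440363  0.37368425]
[262 142  21  54 892] [272.35426009 168.33408072] [ 0.42253834 -0.36119882  0.03      ]
[211 271  33  18 111] [226.63063063 279.10810811] [ 0.34405186 -0.27043836  0.03      ]
[209 283  31  21 270] [223.91851852 293.1962963 ] [ 0.33167103 -0.26052157  0.03      ]
packer 0.96 [273. 165.] [ 0.421  -0.3603]
packer 0.84 [226. 281.] [ 0.3312 -0.2581]
packer 0.8 [396. 229.] [ 0.3051 -0.4453]
nose 0.88 [279. 256.] [ 0.3324 -0.3227]
nose 0.75 [360.  77.] [ 0.4584 -0.4704]
nose 0.6 [264.  73.] [ 0.5015 -0.3911]
2.55 [ 0.40230895 -0.36173822  0.23138347] [ 1.79992769e+02 -7.03580314e-03 -2.65030800e+01]
```

View pics/w1.png

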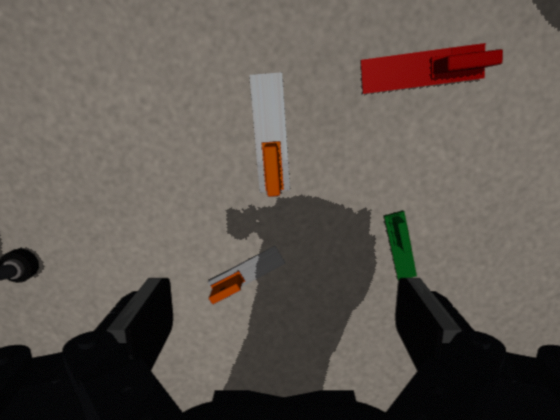

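The wrist view shows the wanted packer, nose (266,73) and grip (272,168). Both agree with the landmarks: origin (0.421,-0.361), yaw about -21.5°.

>>> send_rows(
  moves=[0.4,0,-1,0,0,0.3,-1,0.37,0,-1,0,0,0.28,-1,0,0,-1,0,0,0,-0.3,0,0,-1,0,0,0,-0.3,0,0,-1,0,0,0,-0.3,0,0,-1,0,0,0,-0.3,0,0,-1,0,0,0,-0.3,0,0,-0.8,0,0,0,-0.3],
)

```text
time: 3.55
ee_pos: [0.4213, -0.3616, 0.0353]
tcp_rot: [-180.0, 0.0, -21.5]
wrist_force: [0.6, -0.0, 0.0]
opening: 0.0554
grasp_force: 0.0
```

>>> send_rows(
  moves=[0,0,-0.5,0,0,0,-0.3,0,0,-0.35,0,0,0,-0.3,0,0,0,0,0,0,-0.3,0,0,0,0,0,0,1,0,0,0,0,0,0,1,0,0,0,0,0,0,1,0,0,0,0,0,0,1,0,0,0,0,0,0,1],
  squeeze=50,
)

```text
time: 4.55
ee_pos: [0.4225, -0.3615, 0.0158]
tcp_rot: [180.0, -0.1, -21.5]
wrist_force: [0.5, 0.8, 5.1]
opening: 0.0113
grasp_force: 49.6
```

>>> send_rows(
  moves=[0,0,0,0,0,0,1,0,0,0,0,0,0,1,0,0,0,0,0,0,1],
)

```text
time: 4.92
ee_pos: [0.4225, -0.3614, 0.0157]
tcp_rot: [180.0, -0.1, -21.5]
wrist_force: [0.1, 0.9, 5.7]
opening: 0.0111
grasp_force: 49.6
```

>>> send_rows(
  moves=[0,0,0.3,0,0,0,1,0,0,0.7,0,0,0,1,0,0,1,0,0,0,1,0,0,0,0,0,1,1,0,0,0,0,0,1,1,0,0,0,0,0,1,1,0,0,0,0,0,1,1,0,0,0,0,0,1,1],
)

```text
time: 5.92
ee_pos: [0.4223, -0.3614, 0.0661]
tcp_rot: [180.0, -0.0, 21.8]
wrist_force: [0.3, -0.2, -1.3]
opening: 0.0113
grasp_force: 48.8
```

>>> send_rows(
  moves=[0,0.4,0,0,0,1,1,0.1,0.8,0,0,0,1,1,0.1,0.8,0,0,0,1,1,0.1,0.8,0,0,0,1,1,0.1,0.8,0,0,0,1,1,0,0.8,0,0,0,1,1,0,0.8,0,0,0,1,1,0,0.4,0,0,0,0.3,1],
)

```text
time: 6.92
ee_pos: [0.4324, -0.2206, 0.066]
tcp_rot: [180.0, 0.0, 84.3]
wrist_force: [-0.3, 0.7, -0.6]
opening: 0.011
grasp_force: 48.8
```

>>> send_rows(
  moves=[0,0,0,0,0,0,1,0,0,0,0,0,0,1],
)

```text
time: 7.18
ee_pos: [0.4322, -0.2217, 0.0653]
tcp_rot: [180.0, 0.0, 84.1]
wrist_force: [0.3, 0.8, -1.1]
opening: 0.011
grasp_force: 48.8
```

```bash
python3 - <<'E'
from h import *
c=bot.camera("wrist"); save(c,"w2.png"); print(-np.array(c["R"]).T@np.array(c["t"]))
o=bot.get_obs(); print(o["time"],o["ee_pos"],o["tcp_rot"],o["wrist_force"],o["torque"],o["grasp_force"])
z=o["ee_pos"][2]-.0157
for q in ["packer","nose","foot_near_right","foot_far_right","foot_near_left"]:
    for r in bot.landmark_of("wrist",q)[:2]: print(q,round(r["p"],2),np.round(r["pixel"]),np.round(ray(c,r["pixel"],z if q in("packer","nose") else 0)[:2],4))
E
```

```text
[ 0.44034771 -0.15301574  0.20769258]
7.225 [ 0.4321749  -0.22176346  0.06516156] [1.79994131e+02 1.12951271e-02 8.40928538e+01] [-0.06208831  0.46096927 -0.8586813 ] [ 0.0055778   0.00948002 -0.04909092] 48.79623055458069
packer 0.93 [285. 270.] [ 0.4335 -0.2248]
packer 0.72 [127. 302.] [ 0.3588 -0.2334]
nose 0.74 [150. 391.] [ 0.3594 -0.2834]
nose 0.71 [281.  74.] [ 0.4408 -0.1412]
```

View pics/w2.png

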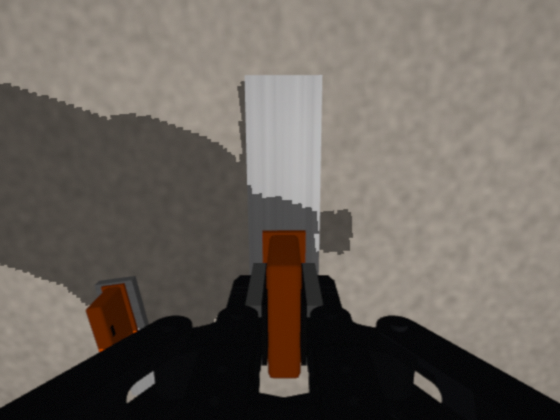

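The wrist view shows the blade held straight, nose at (284,75) and grip at (285,300). No foot is in view, so I'll go higher and over to see both right feet.

>>> send_rows(
  moves=[0.6,0,1,0,0,0,1,0.8,0,1,0,0,0,1,0.8,0,1,0,0,0,1,0.8,0,1,0,0,0,1,0.8,0,0.8,0,0,0,1,0.2,0,0.6,0,0,0,1,0,0,0,0,0,0,1,0,0,0,0,0,0,1],
)

```text
time: 8.48
ee_pos: [0.5317, -0.2212, 0.1992]
tcp_rot: [-179.9, -0.0, 84.2]
wrist_force: [0.6, -0.4, -0.9]
opening: 0.0108
grasp_force: 49.0
```

```bash
python3 - <<'E'
from h import *
c=bot.camera("wrist"); save(c,"w3.png"); print(-np.array(c["R"]).T@np.array(c["t"]))
o=bot.get_obs(); print(o["time"],o["ee_pos"],o["tcp_rot"])
for q in ["foot_near_right","foot_far_right","foot_near_left","foot_far_left"]:
    for r in bot.landmark_of("wrist",q)[:2]: print(q,round(r["p"],2),np.round(r["pixel"]),np.round(ray(c,r["pixel"])[:2],4))
E
```

```text
[ 0.53985879 -0.15262581  0.34165511]
8.525 [ 0.53159613 -0.2211927   0.19915947] [-1.79934186e+02 -1.84902479e-02  8.41957345e+01]
foot_near_right 0.71 [161.  20.] [ 0.447  -0.0757]
foot_far_right 0.79 [410.  16.] [ 0.6493 -0.093 ]
foot_near_left 0.47 [282. 273.] [ 0.5217 -0.31  ]
```

View pics/w3.png

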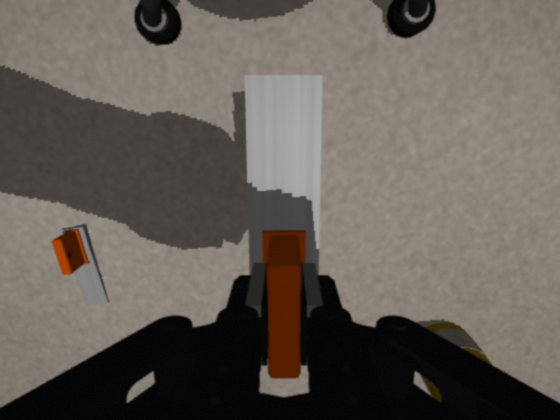

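The wrist view shows both right feet: near at (158,22), far at (411,15), 0.203 m apart as expected. Stove yaw is about -4.7°. Probing the far right foot first.

>>> send_rows(
  moves=[0.85,0,-1,0,0,0.07,1,0.85,0,-1,0,0,0.06,1,0.85,0,-1,0,0,0,1,0.85,0,-1,0,0,0,1,0.83,-0.08,-1,0,0,0,1,0,0,-1,0,0,0,1,0,0,-0.7,0,0,0,1,0,0,-0.4,0,0,0,1],
)

```text
time: 9.72
ee_pos: [0.6373, -0.2231, 0.0216]
tcp_rot: [-179.9, -0.0, 85.3]
wrist_force: [0.6, -0.2, -0.9]
opening: 0.0108
grasp_force: 49.0
```

>>> send_rows(
  moves=[0,0,0,0,0,0,1,0,0,-0.08,0,0,0,1,0,0,-0.08,0,0,0,1,0,0,0,0,0,0,1],
)

```text
time: 10.22
ee_pos: [0.638, -0.2232, 0.0188]
tcp_rot: [180.0, 0.0, 85.3]
wrist_force: [-0.9, 0.6, -0.2]
opening: 0.0112
grasp_force: 49.0
```

>>> send_rows(
  moves=[0,0,-0.04,0,0,0,1,0,0,-0.04,0,0,0,1,0,0,0,0,0,0,1],
)

```text
time: 10.6
ee_pos: [0.6378, -0.2232, 0.0164]
tcp_rot: [-180.0, -0.0, 85.3]
wrist_force: [0.1, -0.9, -0.8]
opening: 0.0113
grasp_force: 49.0
```

>>> send_rows(
  moves=[0,0,-0.02,0,0,0,1,0,0,-0.02,0,0,0,1,0,0,0,0,0,0,1],
)

```text
time: 10.98
ee_pos: [0.6379, -0.2232, 0.0158]
tcp_rot: [180.0, 0.0, 85.3]
wrist_force: [-1.0, -0.5, 2.1]
opening: 0.0112
grasp_force: 49.4
```

>>> send_rows(
  moves=[0.013,0.16,0,0,0,0,1,0.013,0.16,0,0,0,0,1,0.013,0.16,0,0,0,0,1,0.013,0.16,0,0,0,0,1,0.013,0.16,0,0,0,0,1,0.013,0.16,0,0,0,0,1,0,0,0,0,0,0,1],
)

```text
time: 11.85
ee_pos: [0.64, -0.1986, 0.0158]
tcp_rot: [180.0, -0.0, 85.4]
wrist_force: [-0.6, 1.3, 3.8]
opening: 0.0112
grasp_force: 49.8
```

>>> send_rows(
  moves=[0.004,0.04,0,0,0,0,1,0.004,0.04,0,0,0,0,1,0.004,0.04,0,0,0,0,1],
)

```text
time: 12.22
ee_pos: [0.6402, -0.1966, 0.0158]
tcp_rot: [180.0, 0.0, 85.3]
wrist_force: [-0.3, -3.2, 6.0]
opening: 0.0111
grasp_force: 49.9
```

>>> send_rows(
  moves=[0.004,0.04,0,0,0,0,1,0.004,0.04,0,0,0,0,1,0,0,0,0,0,0,1],
)

```text
time: 12.6
ee_pos: [0.6404, -0.1945, 0.0157]
tcp_rot: [180.0, 0.0, 85.3]
wrist_force: [0.1, -3.6, 5.3]
opening: 0.0114
grasp_force: 49.8
```

>>> send_rows(
  moves=[0.004,0.04,0,0,0,0,1,0.004,0.04,0,0,0,0,1,0,0,0,0,0,0,1],
)

```text
time: 12.98
ee_pos: [0.6406, -0.1925, 0.0158]
tcp_rot: [180.0, 0.0, 85.3]
wrist_force: [-0.1, -2.8, 4.7]
opening: 0.011
grasp_force: 49.8
```

>>> send_rows(
  moves=[0.004,0.04,0,0,0,0,1,0.004,0.04,0,0,0,0,1,0,0,0,0,0,0,1],
)

```text
time: 13.35
ee_pos: [0.6408, -0.1905, 0.0158]
tcp_rot: [180.0, 0.0, 85.3]
wrist_force: [-0.2, -2.3, 5.1]
opening: 0.0112
grasp_force: 49.9
```

>>> send_rows(
  moves=[0.004,0.04,0,0,0,0,1,0.004,0.04,0,0,0,0,1,0,0,0,0,0,0,1],
)

```text
time: 13.72
ee_pos: [0.6409, -0.1892, 0.0158]
tcp_rot: [180.0, 0.1, 85.3]
wrist_force: [-0.3, -6.3, 5.4]
opening: 0.0112
grasp_force: 49.8
```

>>> send_rows(
  moves=[0.004,0.04,0,0,0,0,1,0.002,0.02,0,0,0,0,1,0,0,0,0,0,0,1],
)

```text
time: 14.1
ee_pos: [0.641, -0.189, 0.016]
tcp_rot: [180.0, 0.2, 85.2]
wrist_force: [-1.2, -12.4, 5.5]
opening: 0.0112
grasp_force: 49.9
```

>>> send_rows(
  moves=[-0.03,-0.3,0,0,0,0,1,-0.06,-0.7,0.1,0,0,0,1,-0.04,-0.6,0.3,0,0,0,1,-1,0,0,0,0,0,1,-1,0,0,0,0,0,1,-1,0,0,0,0,0,1,-1,0,0,0,0,0,1,-1,0,0,0,0,0,1],
)

```text
time: 15.1
ee_pos: [0.5118, -0.2273, 0.0256]
tcp_rot: [-180.0, -0.0, 85.3]
wrist_force: [-0.0, 0.2, -0.6]
opening: 0.0113
grasp_force: 49.1
```

>>> send_rows(
  moves=[-1,0,0,0,0,0,1,-1,0,0,0,0,0,1,-0.9,0.4,0,0,0,0,1,0,0.7,-0.2,0,0,0,1,0,0.3,-0.12,0,0,0,1,0,0,0,0,0,0,1,0,0,-0.04,0,0,0,1,0,0,0,0,0,0,1],
)

```text
time: 16.1
ee_pos: [0.4405, -0.1919, 0.0164]
tcp_rot: [-180.0, 0.0, 85.3]
wrist_force: [0.0, 0.2, -0.8]
opening: 0.0111
grasp_force: 49.1
```

>>> send_rows(
  moves=[-0.12,0,-0.02,0,0,0,1,0,0,-0.02,0,0,0,1,0.004,0.04,0,0,0,0,1,0.004,0.04,0,0,0,0,1,0.004,0.04,0,0,0,0,1,0.004,0.04,0,0,0,0,1,0.004,0.04,0,0,0,0,1],
)

```text
time: 16.98
ee_pos: [0.438, -0.1868, 0.0157]
tcp_rot: [180.0, 0.0, 85.3]
wrist_force: [0.4, -3.1, 3.2]
opening: 0.0109
grasp_force: 49.5
```

>>> send_rows(
  moves=[0.004,0.04,0,0,0,0,1,0.004,0.04,0,0,0,0,1,0.004,0.04,0,0,0,0,1,0.004,0.04,0,0,0,0,1],
)

```text
time: 17.48
ee_pos: [0.4383, -0.1828, 0.0157]
tcp_rot: [180.0, 0.0, 85.3]
wrist_force: [0.8, -2.3, 3.8]
opening: 0.0112
grasp_force: 49.7
```

>>> send_rows(
  moves=[0.004,0.04,0,0,0,0,1,0.004,0.04,0,0,0,0,1,0,0,0,0,0,0,1],
)

```text
time: 17.85
ee_pos: [0.4386, -0.1807, 0.0157]
tcp_rot: [180.0, 0.0, 85.3]
wrist_force: [-0.7, -2.7, 4.9]
opening: 0.011
grasp_force: 49.9
```

Expected contact is near y=-0.174 for the TCP.

>>> send_rows(
  moves=[0.004,0.04,0,0,0,0,1,0.004,0.04,0,0,0,0,1,0.004,0.04,0,0,0,0,1],
)

```text
time: 18.23
ee_pos: [0.4388, -0.1778, 0.0157]
tcp_rot: [180.0, 0.0, 85.3]
wrist_force: [-0.4, -3.7, 5.5]
opening: 0.0109
grasp_force: 49.9
```

>>> send_rows(
  moves=[0.004,0.04,0,0,0,0,1,0.004,0.04,0,0,0,0,1,0,0,0,0,0,0,1],
)

```text
time: 18.6
ee_pos: [0.4391, -0.1757, 0.0157]
tcp_rot: [180.0, 0.0, 85.3]
wrist_force: [-1.0, -3.4, 6.2]
opening: 0.0109
grasp_force: 49.9
```

>>> send_rows(
  moves=[0.004,0.04,0,0,0,0,1,0.002,0.02,0,0,0,0,1,0,0,0,0,0,0,1],
)

```text
time: 18.98
ee_pos: [0.4392, -0.1742, 0.0157]
tcp_rot: [180.0, 0.0, 85.3]
wrist_force: [-1.1, -2.9, 4.6]
opening: 0.0114
grasp_force: 50.0
```

>>> send_rows(
  moves=[0.004,0.04,0,0,0,0,1,0.002,0.02,0,0,0,0,1,0,0,0,0,0,0,1],
)

```text
time: 19.35
ee_pos: [0.4393, -0.1727, 0.0157]
tcp_rot: [180.0, 0.0, 85.3]
wrist_force: [-0.3, -2.7, 5.5]
opening: 0.0109
grasp_force: 50.0
```

>>> send_rows(
  moves=[0.004,0.04,0,0,0,0,1,0.002,0.02,0,0,0,0,1,0,0,0,0,0,0,1],
)

```text
time: 19.73
ee_pos: [0.4395, -0.1712, 0.0157]
tcp_rot: [180.0, 0.0, 85.3]
wrist_force: [0.4, -2.8, 5.3]
opening: 0.0113
grasp_force: 50.0
```

>>> send_rows(
  moves=[0.004,0.04,0,0,0,0,1,0.002,0.02,0,0,0,0,1,0,0,0,0,0,0,1],
)

```text
time: 20.1
ee_pos: [0.4397, -0.1697, 0.0157]
tcp_rot: [180.0, 0.0, 85.3]
wrist_force: [-1.3, -2.6, 5.8]
opening: 0.011
grasp_force: 50.0
```

>>> send_rows(
  moves=[0.004,0.04,0,0,0,0,1,0.002,0.02,0,0,0,0,1,0,0,0,0,0,0,1],
)

```text
time: 20.48
ee_pos: [0.4398, -0.1682, 0.0157]
tcp_rot: [180.0, 0.0, 85.3]
wrist_force: [0.1, -2.9, 4.6]
opening: 0.0115
grasp_force: 50.0
```

>>> send_rows(
  moves=[0.004,0.04,0,0,0,0,1,0.002,0.02,0,0,0,0,1,0,0,0,0,0,0,1],
)

```text
time: 20.85
ee_pos: [0.4399, -0.1667, 0.0157]
tcp_rot: [180.0, 0.0, 85.3]
wrist_force: [0.5, -1.5, 5.0]
opening: 0.0112
grasp_force: 50.0
```

It slips freely in under the near right foot, about 7 mm past the edge, so that is the hanging foot. I'll keep going gently.

>>> send_rows(
  moves=[0.004,0.05,0,0,0,0,1,0.004,0.05,0,0,0,0,1,0.004,0.05,0,0,0,0,1,0.004,0.05,0,0,0,0,1,0.004,0.05,0,0,0,0,1,0.004,0.05,0,0,0,0,1],
)

```text
time: 21.6
ee_pos: [0.4406, -0.1592, 0.0157]
tcp_rot: [180.0, 0.0, 85.3]
wrist_force: [0.5, -3.3, 5.7]
opening: 0.0112
grasp_force: 50.0
```

>>> send_rows(
  moves=[0.004,0.05,0,0,0,0,1,0.004,0.05,0,0,0,0,1,0.004,0.05,0,0,0,0,1,0.004,0.05,0,0,0,0,1],
)

```text
time: 22.1
ee_pos: [0.4409, -0.1543, 0.0157]
tcp_rot: [180.0, 0.0, 85.3]
wrist_force: [-1.0, -3.1, 5.4]
opening: 0.011
grasp_force: 50.0
```

>>> send_rows(
  moves=[0.004,0.05,0,0,0,0,1,0.004,0.05,0,0,0,0,1,0.004,0.05,0,0,0,0,1],
)

```text
time: 22.48
ee_pos: [0.4412, -0.1505, 0.0157]
tcp_rot: [180.0, 0.0, 85.3]
wrist_force: [-0.9, -3.0, 4.6]
opening: 0.0114
grasp_force: 50.0
```

>>> send_rows(
  moves=[0.003,0.04,0,0,0,0,1,0.003,0.04,0,0,0,0,1,0.003,0.04,0,0,0,0,1],
)

```text
time: 22.85
ee_pos: [0.4415, -0.1475, 0.0157]
tcp_rot: [180.0, 0.0, 85.3]
wrist_force: [-0.3, -4.2, 4.9]
opening: 0.0109
grasp_force: 50.0
```

>>> send_rows(
  moves=[0.003,0.04,0,0,0,0,1,0.003,0.04,0,0,0,0,1,0.003,0.04,0,0,0,0,1],
)

```text
time: 23.22
ee_pos: [0.4417, -0.1445, 0.0157]
tcp_rot: [180.0, 0.0, 85.3]
wrist_force: [0.2, -3.6, 5.2]
opening: 0.0112
grasp_force: 50.0
```

>>> send_rows(
  moves=[0.003,0.04,0,0,0,0,1,0.003,0.04,0,0,0,0,1,0.003,0.04,0,0,0,0,1],
)

```text
time: 23.6
ee_pos: [0.4419, -0.1415, 0.0157]
tcp_rot: [180.0, 0.0, 85.3]
wrist_force: [-0.7, -3.8, 5.9]
opening: 0.0112
grasp_force: 50.0
```

>>> send_rows(
  moves=[0.003,0.04,0,0,0,0,1,0.003,0.04,0,0,0,0,1,0.003,0.04,0,0,0,0,1],
)

```text
time: 23.98
ee_pos: [0.4421, -0.1387, 0.0157]
tcp_rot: [180.0, 0.0, 85.3]
wrist_force: [-0.5, -4.2, 5.1]
opening: 0.0113
grasp_force: 50.0
```

>>> send_rows(
  moves=[0.003,0.04,0,0,0,0,1,0.003,0.04,0,0,0,0,1,0,0,0,0,0,0,1],
)

```text
time: 24.35
ee_pos: [0.4422, -0.1368, 0.0157]
tcp_rot: [180.0, 0.0, 85.3]
wrist_force: [-0.1, -5.3, 5.6]
opening: 0.0108
grasp_force: 50.0
```

>>> send_rows(
  moves=[0.003,0.04,0,0,0,0,1,0.003,0.04,0,0,0,0,1,0,0,0,0,0,0,1],
)

```text
time: 24.72
ee_pos: [0.4424, -0.1351, 0.0157]
tcp_rot: [180.0, 0.1, 85.3]
wrist_force: [-0.6, -6.3, 4.9]
opening: 0.0114
grasp_force: 50.0
```

Tightening has begun, so smaller steps now.

>>> send_rows(
  moves=[0.003,0.04,0,0,0,0,1,0.003,0.04,0,0,0,0,1,0,0,0,0,0,0,1],
)

```text
time: 25.1
ee_pos: [0.4425, -0.1333, 0.0157]
tcp_rot: [180.0, 0.1, 85.3]
wrist_force: [-1.0, -8.6, 4.0]
opening: 0.011
grasp_force: 49.9
```

>>> send_rows(
  moves=[0.003,0.04,0,0,0,0,1,0.002,0.02,0,0,0,0,1,0,0,0,0,0,0,1],
)

```text
time: 25.48
ee_pos: [0.4426, -0.1321, 0.0157]
tcp_rot: [180.0, 0.1, 85.3]
wrist_force: [-0.9, -11.3, 4.5]
opening: 0.011
grasp_force: 49.9
```

>>> send_rows(
  moves=[0,0,0,0,0,0,1,0,0,0,0,0,0,1],
)

```text
time: 25.72
ee_pos: [0.4426, -0.1321, 0.0157]
tcp_rot: [180.0, 0.1, 85.3]
wrist_force: [-0.4, -11.4, 4.3]
opening: 0.0111
grasp_force: 49.9
```

```bash
python3 - <<'E'
from h import *
o=bot.get_obs(); print(o["time"],o["ee_pos"],o["wrist_force"],o["torque"])
c=bot.camera("wrist"); save(c,"w4.png")
c=bot.camera("scene"); cv2.imwrite("pics/s4.png",cv2.resize(c["color"][130:270,190:370,::-1],None,fx=4,fy=4,interpolation=cv2.INTER_CUBIC))
E
```

```text
25.725 [ 0.44263399 -0.13207398  0.01569778] [ -0.35286711 -11.43075189   4.31360726] [-1.81406564  0.1477659  -0.02983745]
```

View pics/w4.png

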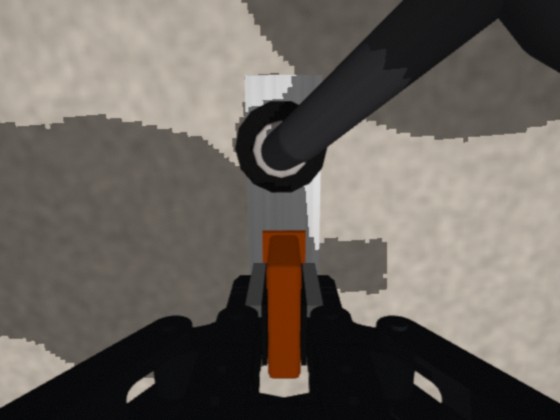

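The wrist view shows the foot ring at about (280,146), centred on the blade (mid column 284) and roughly 28 mm behind the nose (row 75). Letting go.

>>> send_rows(
  moves=[0,0,0,0,0,0,0.6,0,0,0,0,0,0,0.4,0,0,0,0,0,0,0.2,0,0,0,0,0,0,0.1,0,0,0,0,0,0,0.1],
  squeeze=20,
)

```text
time: 26.45
ee_pos: [0.4426, -0.1309, 0.0155]
tcp_rot: [-180.0, -0.0, 85.3]
wrist_force: [-0.3, 0.2, 1.0]
opening: 0.0385
grasp_force: 0.0
```

```bash
python3 - <<'E'
from h import *
o=bot.get_obs(); print(o["time"],o["ee_pos"],o["wrist_force"],o["opening"])
c=bot.camera("wrist"); save(c,"w5.png")
E
```

```text
26.45 [ 0.44255481 -0.13086351  0.01547543] [-0.25608557  0.20863846  0.98405225] 0.03847210290346054
```

View pics/w5.png

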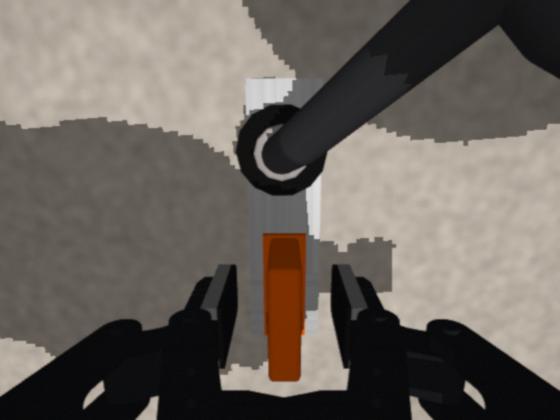

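The blade stayed put relative to the foot (both moved 3 px in the view) and the fingers are clear. Withdrawing up and backwards.

>>> send_rows(
  moves=[0,0,0.3,0,0,0,0.1,0,0,0.8,0,0,0,0.1,0,-0.2,1,0,0,0,0.1,-0.1,-0.6,1,0,0,0,0.1,-0.1,-1,1,0,0,0,0.1,-0.1,-1,1,0,0,0,0.1,0,-0.5,0.3,0,0,0,0.1,0,0,0,0,0,0,0.1],
)

```text
time: 27.5
ee_pos: [0.4352, -0.2139, 0.1505]
tcp_rot: [180.0, -0.0, 85.3]
wrist_force: [0.3, 0.2, -0.2]
opening: 0.0383
grasp_force: 0.0
```

```bash
python3 - <<'E'
from h import *
o=bot.get_obs(); print(o["time"],o["ee_pos"],o["wrist_force"])
c=bot.camera("wrist"); save(c,"w6.png")
for q in ["packer","nose","foot_near_right"]:
    for r in bot.landmark_of("wrist",q)[:2]: print(q,round(r["p"],2),np.round(r["pixel"]),np.round(ray(c,r["pixel"])[:2],4))
E
```

```text
27.5 [ 0.43519848 -0.21385832  0.15050335] [ 0.2810748   0.24710787 -0.17792164]
packer 0.88 [285.  97.] [ 0.4435 -0.1392]
packer 0.87 [165. 257.] [ 0.3333 -0.2582]
nose 0.92 [179. 326.] [ 0.3344 -0.3241]
foot_near_right 0.77 [283.   2.] [ 0.4474 -0.0762]
```

View pics/w6.png

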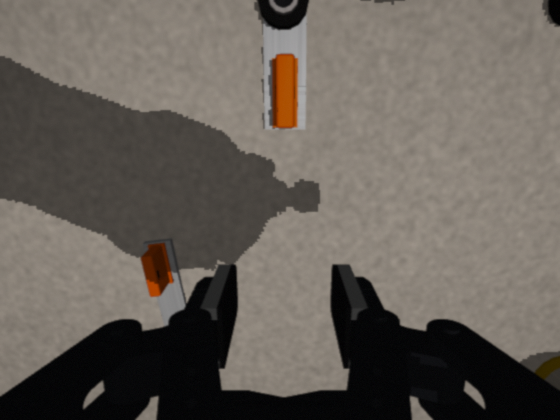

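The blade lies wedged under the near right foot, grip at (285,90) and foot at (283,2). The foot is about 60 mm ahead of the packer's origin and within about 2 mm of its middle line. Handing in.

```bash
python3 -c "
from workcell import bot
print(bot.job_done())"
```

```text
the job is handed in; nothing more can be done
None
```

The near right foot was the hanging one: I left the blade wedged under it after a settled push of about 11 N along the strip (some 3 N of it table friction), let go and handed the job in; no verdict came back, and the end nip force could not be measured.

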